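Square a tube rack in the rack reader's locating corner and hold it for the read

ROBOT

A 6-joint arm with a two-finger parallel gripper is mounted at the origin on the work surface. World frame = base frame: x ahead of the robot, y to its left, z up, the work surface at z = 0. Lengths are in mm, angles in degrees, forces in N, time in s.
With the tool pointing down it reaches from about 350 to 950 mm from the base axis. Payload 17.4 kg.
Tool frame: the origin (TCP) lies midway between the tips of the shut fingers; the grasp point (between the pads) lies 19 mm behind it (bot.grip_depth is the z of the grasp point in the tool frame, in mm); z points along the fingers, y is the direction in which the jaws open and shut (so a half turn about z gives the same grasp; the last joint's range is limited). The gripper opens to 93 mm and grips with 3 to 60 N. Pads are 15 mm wide; open, the fingers measure 128 mm over their backs; the gripper's body (75 mm by 188 mm) begins 65 mm behind the grasp point.
Start: joints at [-70.004, 6.646, 82.598, -0, 90.757, -2.166], TCP at [254.619, -625.141, 181.846] pointing down, gripper open.
Joint ranges: [-162.19, 162.19], [-47.58, 125.68], [4.15, 143.07], [-65.23, 245.23], [0.69, 171.88], [-170.13, 170.13]. Speed limits (degrees/s): [108.29, 108.29, 127.2, 180, 180, 180].

INTERFACE

Orientations are given as [roll, pitch, yaw] about the fixed x, y, z axes, in that order (R = Rz(yaw) Ry(pitch) Rx(roll)).
In Python, from rig import bot gives the robot as it stands. The module is installed in compiled form; this text tells all that it offers.
- The arm moves only by the tool step_arm, never from a script. Its argument "targets" is a list of rows, each a list of 7 numbers: the turn, a rotation vector about the world's x, y, z in degrees, then the shift along the world's x, y, z in mm, then the finger opening in mm, from 0 to 93. In form: [[ax, ay, az, tx, ty, tz, gripper], ...]. A call has 1 to 5 rows; each row shifts and turns the commanded pose from where the row before left it; what a row does not reach is not made up. A row lasts 1/12 s, in which the tool goes at most 41.7 mm and 7.16 degrees, less where a joint would pass 70% of its speed; a pose out of reach is approached as far as the arm can. A call is refused whole if a number of a shift passes 41.7 or a number of a turn 7.16, either way. A call with a gripper value outside its range is refused whole. The fingers move at their own pace and stop on an object; the grip force is fixed at half the most. Time passes only in rows, so rows that do not move let the fingers close. It gives the time, the measured TCP pose, the force and the opening at its end, in the units of the state.
- bot.sense(): the state, without advancing time (a new reading comes with each control period).
- bot.snapshot(name): name is "side" or "top" or "wrist"; returns a dict with "image" (384x512x3 uint8, red, green, blue), "K" (3x3 intrinsics, pixels), "dist" ([k1, k2, p1, p2, k3] as OpenCV has them; the pictures are not rectified), "extrinsics" (4x4, takes a point from world to camera coordinates). Camera axes: x right, y up, looking along -z (the intrinsics and any distortion apply to the point x, -y, -z); pixel columns grow to the right and rows downward; lengths in mm; the calibration is good to about 2 mm. A picture is of the moment at which its call begins. There is no depth.
- bot.finish_job(): hands the job in, once; it reports no verdict.
The state is a dict: "clock": time; "qpos": joint angles; "joint_vel": joint speeds; "joint_torque": joint torques, N m; "tcp_pos": TCP position; "eef_rot": TCP orientation; "force": force on the tool from outside, world axes, zero at the start; "torque": the same for the moment, N m; "width": opening from 0.0 (shut) to 1.0 (fully open).
Only numpy, scipy, OpenCV 4.12 (cv2) and the standard library are available. Lean on these libraries where they do the work, as an engineer would, in place of code of your own. Each camera call takes 0.05 s, during which the arm holds its last target.

TASK

Slide the rack reader's cover all the way open, then stand the low tube rack flat on the scanning window and push it into the locating corner, its long side flush against the side fence and its short end flush against the back fence. The reader has no clamp, so finish while you are still holding the rack pressed against both fences at once. Keep the rack upright, do not ram it into the fences, and leave the other things on the bench where they are.

Things in the scene. Friction and masses are not known exactly. Their poses are not given: they have to be found in the camera images.
- reader: White tube-rack reader fixed on the bench: 320 mm wide (its y, +y left), 240 mm deep (its x, -140 mm at the sloping display panel facing the robot, +100 at the back), turned up to 0.2 rad. Origin: under the housing at bench height, z up. Flat smooth deck at z = 80 mm. Aluminium guide rails along y, at x = -96 to -83 and 83 to 96 mm, rise 23 mm above the deck.
- window (a point): Centre of the black glass scanning window, 102 mm (reader x) by 94 mm (reader y), flush with the deck in its left half, at reader x = 4, y = 84, z = 80 mm. Under the cover while that is shut. Axes as the reader's.
- corner (a point): The locating corner, at deck height, where the contact faces of the two fences meet at a right angle: reader x = 70, y = 140, z = 80 mm. The rack belongs on the -x, -y side of it; squared there, the rack's centre is at reader x = 24, y = 116 mm. Axes as the reader's.
- side_fence: Rigid smooth aluminium bar fixed on the deck left of the window, 110 mm long along the reader's x (x = -32 to 78 mm), 8 mm thick, 8 mm high above the deck. Origin: foot of the middle of its contact face, which looks to the reader's -y and lies at reader y = 140 mm. Friction with the rack about 0.3. Axes as the reader's.
- back_fence: Rigid smooth aluminium bar fixed on the deck behind the window, 80 mm long along the reader's y (y = 60 to 140 mm), 8 mm thick, 8 mm high above the deck. Origin: foot of the middle of its contact face, which looks to the reader's -x and lies at reader x = 70 mm. Friction with the rack about 0.3. Axes as the reader's.
- cover (a joint): Slide of the dark grey cover panel (164 by 140 mm, 5 mm thick, top 19 mm above the deck) along the rails, in m: 0 = shut over window and fences, 0.14 = fully open at the end stop, over the right half of the deck. Opens towards the reader's -y, rubs with about 1.5 N, stays where it is left; starts shut or up to 30 mm ajar.
- cover_pull (a point): Middle of the top face of the cover's upright white pull bar, 129 mm above the bench. The bar is 12 mm thick along the reader's y, 60 mm long along its x and stands 30 mm above the panel. Moves with the cover: at reader x = 0, y = 115 mm when shut, y = -25 mm when open.
- rack: Low tube rack: pale block 92 mm long (its x), 48 wide (its y), 44 high, slotted flat sides, four rows of eight small white screw caps standing 8 mm higher (to 52); 0.1 to 0.2 kg. Origin: centre of underside, z up. Starts upright on the bench left or right of the reader, long axis within 0.4 rad of world x. In the corner only its lowest 8 mm meet the fences, so grip it above that.
- tip_box: Bystander: closed pipette-tip box, 108 by 72 by 76 mm high, larger and taller than the rack, pale ribbed lid on a grey base; on the bench on the other side of the reader from the rack. Origin: centre of underside.
- media_bottle: Bystander: amber bottle, 76 mm across, 165 mm high, on the bench behind left. Origin: centre of underside.
- dish_stack: Bystander: stack of four round dishes, 93 mm across, 56 mm high, on the bench behind right. Origin: centre of underside.
- rack_lid: Bystander: the rack's thin lid lying open side up on the bench, left, nearer the robot than the things beside the reader, 96 by 52 by 12 mm. Origin: centre of underside.
- marker: Bystander: marker pen lying on the bench at the right, 130 mm long along its x, 13 mm thick. Origin: at bench height below its middle.
- conical_stand: Bystander: white stand with six large capped tubes, 150 by 80 mm, 111 mm high, at the left edge of the bench. Origin: centre of underside.
- beaker: Bystander: empty glass beaker, 68 mm across, 85 mm high, on the bench at the right. Origin: centre of underside.
There are look-alikes about, which are no part of the job. Leave any red or yellow look-alike of the rack alone.

How it is judged (in metres and radians):
On the way, in this order (a step that is already met when the one before it is completed fails the run):
1. the cover is slid fully open (value of joint cover above 0.132 m), for 0.2 s.
2. the rack stands flat on the scanning window (z of rack in the frame of reader between 0.078 and 0.082 m and x of rack in the frame of reader between -0.04 and 0.028 m and y of rack in the frame of reader between 0.03 and 0.12 m and angle between rack's own z axis and vertical below 0.06 rad), for 0.1 s.
At the end, for the whole second after the job is handed in: Cover open past 132 of 140 mm; rack at rest, flat on the deck within 2 mm and in its squared place within 3 mm, tilt under 0.04 rad, long axis along the reader's x within 0.035 rad; it presses on each fence with over 1 N (and never over 60 N), and the fingers still press on it (contact force between rack and side_fence above 1 N and contact force between rack and back_fence above 1 N and x of rack in the frame of reader between 0.021 and 0.027 m and y of rack in the frame of reader between 0.113 and 0.119 m and z of rack in the frame of reader between 0.078 and 0.082 m and angle between the x axis of rack and the x axis of reader, either way round below 0.035 rad and angle between rack's own z axis and vertical below 0.04 rad and contact force between the fingers and rack above 1 N and linear speed of rack below 0.01 m/s and value of joint cover above 0.132 m); the arm keeps its last pose, push and grip.
It fails at once if the rack is rammed: it bears on a fence with more than 60 N (contact force between rack and side_fence above 60 N or contact force between rack and back_fence above 60 N).
It fails at once if the rack is tipped by more than 0.5 rad (angle between rack's own z axis and vertical above 0.5 rad).
It fails at once if a bystander is moved by more than 30 mm (distance of any of tip_box, media_bottle, dish_stack, rack_lid, marker, conical_stand, beaker from where it was at the start of the episode above 0.03 m).
It also fails if it takes over 64 s, if anything falls off the work surface, if the arm or the gripper's body presses on something with over 40 N, if the wrist force passes 120 N, or if a joint passes its speed limit or range.

## Working session

There is one attempt and no reset: what is moved stays moved. The work goes in short steps, Python scripts to look and compute and a tool call to move; the robot and the scene stay as the last step left them, time stands still between calls to the robot, and variables do not carry over. Pictures are saved under pics/ and viewed, and the job is handed in when it is done.

Besides the shell and the picture viewer there is one more tool, called after "Request:" as name([rows], argument=value, ...), one row to a line, values as JSON. step_arm: Moves the arm, as the interface text tells. Its arguments: {"type":"object","properties":{"targets":{"type":"array","items":{"type":"array","items":{"type":"number"}}}},"required":["targets"]}

```bash
mkdir -p pics; ls
python3 - <<'E'
from rig import bot
import cv2
s=bot.sense(); print(s)
for n in("top","side","wrist"):
    d=bot.snapshot(n); cv2.imwrite(f"pics/{n}0.png",d["image"][:,:,::-1]); print(n,d["K"].tolist(),d["dist"],d["extrinsics"].round(4).tolist())
E
```

```text
pics
{'clock': 0.0, 'qpos': array([-7.00029555e+01,  6.67393526e+00,  8.26353016e+01, -3.77651962e-04,
        9.07578905e+01, -2.16674496e+00]), 'joint_vel': array([ 0.06167745, -0.01998082,  0.02295459,  0.00923704,  0.0388637 ,
       -0.09020912]), 'joint_torque': array([-4.89018217e-03, -7.21266603e+01, -6.22609591e+01,  7.78360362e-02,
        2.36985268e-02, -2.15666955e-05]), 'tcp_pos': array([ 254.53995173, -624.89398624,  181.11225971]), 'eef_rot': array([-1.79932906e+02, -2.16058564e-03,  2.21637834e+01]), 'force': array([ 0.03880097, -0.25940818,  0.06973908]), 'torque': array([ 0.01978613, -0.01076187, -0.00453854]), 'width': 1.0017627739573156}
top [[362.2173767384965, 0.0, 257.326746612823], [0.0, 362.2173767384965, 191.76508880365623], [0.0, 0.0, 1.0]] [-0.01055028  0.          0.          0.          0.        ] [[0.0271, -0.9996, 0.001, 14.2876], [0.9964, 0.0271, 0.0803, -494.8728], [-0.0803, -0.0012, 0.9968, -1258.8273], [0.0, 0.0, 0.0, 1.0]]
side [[474.54368146850214, 0.0, 257.807036853315], [0.0, 474.54368146850214, 192.24508289064303], [0.0, 0.0, 1.0]] [0.00892731 0.         0.         0.         0.        ] [[-0.7772, -0.6293, 0.0004, 383.2456], [0.4176, -0.5154, 0.7483, -264.1366], [-0.4707, 0.5818, 0.6633, -1707.4633], [0.0, 0.0, 0.0, 1.0]]
wrist [[339.6205116266938, 0.0, 257.7896152031688], [0.0, 339.6205116266938, 186.26505489938057], [0.0, 0.0, 1.0]] [-0.07430007  0.          0.          0.          0.        ] [[0.3768, -0.9263, 0.0003, -675.3906], [0.8889, 0.3615, -0.2814, 31.5144], [0.2606, 0.1062, 0.9596, -390.1746], [0.0, 0.0, 0.0, 1.0]]
```

View pics/top0.png

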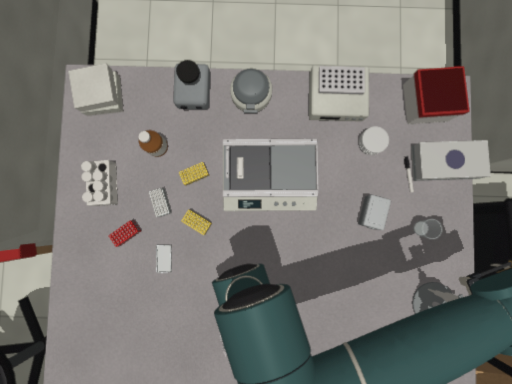

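View pics/side0.png

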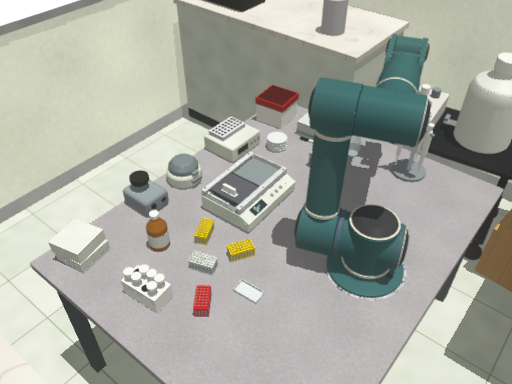

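View pics/wrist0.png

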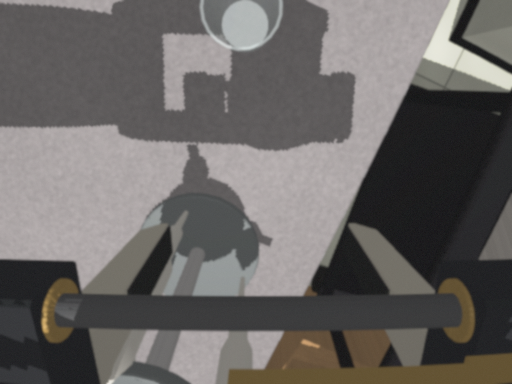

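```bash
cat > h.py <<'E'
import numpy as np, cv2
from scipy.spatial.transform import Rotation as R
def cam(d):
    return np.array(d["K"]),np.array(d["dist"]),np.array(d["extrinsics"])
def proj(c,P):
    K,D,E=c; P=np.atleast_2d(P).astype(float)
    q=P@E[:3,:3].T+E[:3,3]; q=q*[1,-1,-1]
    return cv2.projectPoints(q,np.zeros(3),np.zeros(3),K,D)[0][:,0]
def ray(c,uv,z):
    K,D,E=c; uv=np.atleast_2d(uv).astype(float)
    n=cv2.undistortPoints(uv[:,None],K,D)[:,0]
    d=np.c_[n[:,0],-n[:,1],-np.ones(len(n))]@E[:3,:3]
    o=-E[:3,:3].T@E[:3,3]
    return o+d*((z-o[2])/d[:,2])[:,None]
def rd(p,P):  # reader/obj pose (x,y,yawdeg) local->world
    P=np.atleast_2d(P).astype(float);c,s=np.cos(np.radians(p[2])),np.sin(np.radians(p[2]))
    return np.c_[p[0]+c*P[:,0]-s*P[:,1],p[1]+s*P[:,0]+c*P[:,1],P[:,2]]
def crop(im,x0,y0,x1,y1,s,name):
    o=cv2.resize(im[y0:y1,x0:x1,::-1],None,fx=s,fy=s,interpolation=cv2.INTER_CUBIC); cv2.imwrite(name,o)
E
python3 - <<'E'
from rig import bot
from h import *
import pickle
d=bot.snapshot("top");e=bot.snapshot("side")
pickle.dump((d,e),open("s0.pkl","wb"))
crop(d["image"],130,120,330,270,4,"pics/topc.png")
crop(e["image"],180,140,310,290,4,"pics/sidec.png")
E
```

```text
(no output)
```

View pics/topc.png

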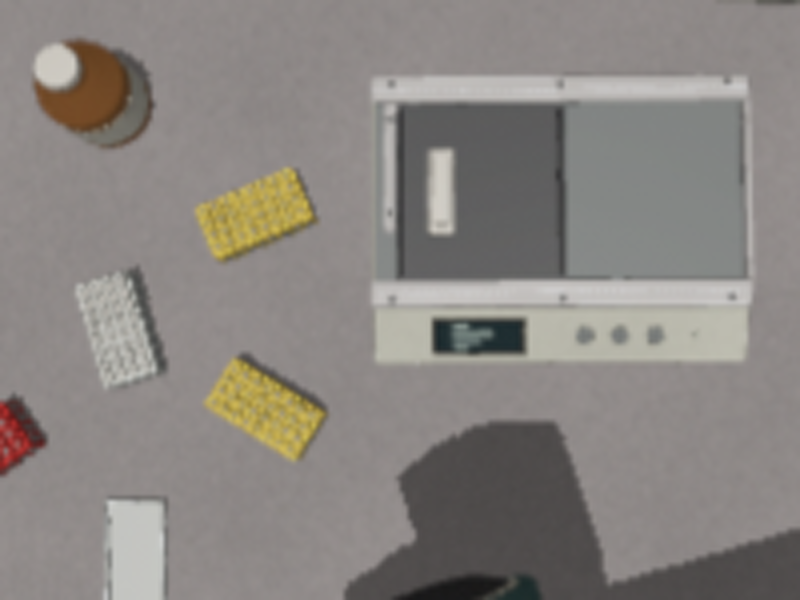

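View pics/sidec.png

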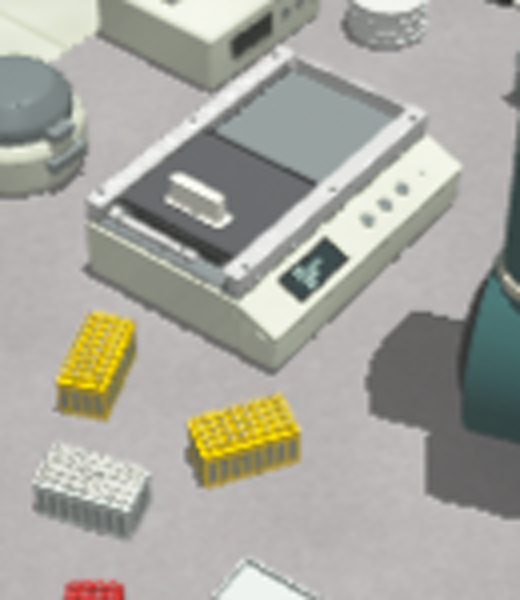

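```bash
cat > fit.py <<'E'
from h import *
import pickle
from scipy.optimize import least_squares
d,e=pickle.load(open("s0.pkl","rb")); T=cam(d);S=cam(e)
t=lambda a:(np.array(a,float)+.5)/4-.5+[130,120]
s=lambda a:(np.array(a,float)+.5)/4-.5+[180,140]
tu=t([(373,76),(748,76),(372,304),(750,304),(440.5,191)])
su=s([(88,195),(286,47),(232,292),(427,118),(199,197)])
def loc(h,yp): return np.array([(96,h,103),(96,-h,103),(-96,h,103),(-96,-h,103),(0,yp,129)])
f=lambda p:np.r_[(proj(T,rd(p,loc(p[3],p[4])))-tu).ravel(),(proj(S,rd(p,loc(p[3],p[4])))-su).ravel()]
r=least_squares(f,[700,0,0,160,115],loss="soft_l1")
print(r.x.round(2)); print(r.fun.reshape(-1,2).round(2))
# rack top corners at z 52(caps)/44
ru=t([(76,287),(132,270),(161,372),(108,388)])
print(ray(T,ru,50).round(1), ray(T,ru,50).mean(0))
rs=s([(33,490),(62,442),(150,478),(133,515)])
print(ray(S,rs,48).round(1),ray(S,rs,48).mean(0))
E
python3 fit.py
```

```text
[569.32 -11.2    1.31 156.35  98.55]
[[ 0.04  0.23]
 [-0.11  0.65]
 [-0.4   0.59]
 [-0.08  0.99]
 [-0.13 -1.13]
 [-0.75  0.47]
 [-0.85 -0.21]
 [ 1.02 -3.15]
 [ 0.31 -0.96]
 [-0.58 -2.88]]
[[483.  402.5  50. ]
 [499.1 354.9  50. ]
 [411.9 325.8  50. ]
 [397.  370.6  50. ]] [447.74844001 363.45616864  50.        ]
[[472.5 413.5  48. ]
 [492.1 357.9  48. ]
 [402.4 339.2  48. ]
 [385.6 379.   48. ]] [438.1569027  372.38222896  48.        ]
```

Run:
```python
from rig import bot
from h import *
W=cam(bot.snapshot("wrist"));s=bot.sense()
E=W[2];o=-E[:3,:3].T@E[:3,3];Rt=R.from_euler("xyz",s["eef_rot"],degrees=True).as_matrix()
print("cam in tool",Rt.T@(o-s["tcp_pos"]),"look",Rt.T@(-E[2,:3]), "up",Rt.T@E[1,:3])
print(ray(W,[[256,192],[0,0],[511,0],[256,0],[256,250]],0)-s["tcp_pos"])
```

```text
cam in tool [  79.22338586    0.3465721  -202.12825498] look [-2.81433343e-01  9.07800592e-04  9.59580351e-01] up [9.59580629e-01 8.27203690e-04 2.81432642e-01]
[[ -37.97069268  -13.87499213 -181.6408191 ]
 [  59.16772026  325.37367013 -181.6408191 ]
 [ 267.74089907 -188.22997087 -181.6408191 ]
 [ 154.8387342    64.26019705 -181.6408191 ]
 [-108.34805193  -42.37173295 -181.6408191 ]]
```

Request:
step_arm([
  [0,0,-7,15,37,5,93],
  [0,0,-7,15,37,5,93],
  [0,0,-7,15,37,5,93],
  [0,0,0,15,37,5,93],
  [0,0,0,15,37,5,93],
])

```text
clock: 0.72
tcp_pos: [329.8, -438.4, 207.0]
eef_rot: [180.0, -0.0, 1.1]
force: [0.8, 0.5, 0.5]
width: 0.998
```

Request:
step_arm([
  [0,0,0,13,38,4,93],
  [0,0,0,13,38,4,93],
  [0,0,0,13,38,4,93],
  [0,0,0,13,38,4,93],
  [0,0,0,13,38,4,93],
])

```text
clock: 1.13
tcp_pos: [394.6, -248.3, 227.2]
eef_rot: [180.0, -0.0, 1.1]
force: [1.2, 0.1, -0.6]
width: 1.002
```

Request:
step_arm([
  [0,0,0,13,38,4,93],
  [0,0,0,13,38,4,93],
  [0,0,0,13,38,4,70],
  [0,0,0,13,38,4,50],
  [0,0,0,13,38,4,50],
])

```text
clock: 1.55
tcp_pos: [459.7, -58.1, 247.4]
eef_rot: [180.0, -0.0, 1.2]
force: [0.1, -0.5, 0.2]
width: 0.837
```

Request:
step_arm([
  [0,0,0,13,38,4,50],
  [0,0,0,13,38,4,50],
  [0,0,0,13,38,0,50],
  [0,0,0,0,0,0,50],
])

```text
clock: 1.88
tcp_pos: [499.6, 59.2, 254.6]
eef_rot: [-179.9, 0.0, 1.4]
force: [0.1, -0.6, 0.2]
width: 0.559
```

Run:
```python
from rig import bot
from h import *
import pickle
d=bot.snapshot("wrist");pickle.dump((d,bot.sense()),open("w1.pkl","wb"));print(bot.sense()["tcp_pos"])
crop(d["image"],0,0,512,384,1.5,"pics/w1.png")
```

```text
[498.92740331  56.71343627 254.45948868]
```

View pics/w1.png

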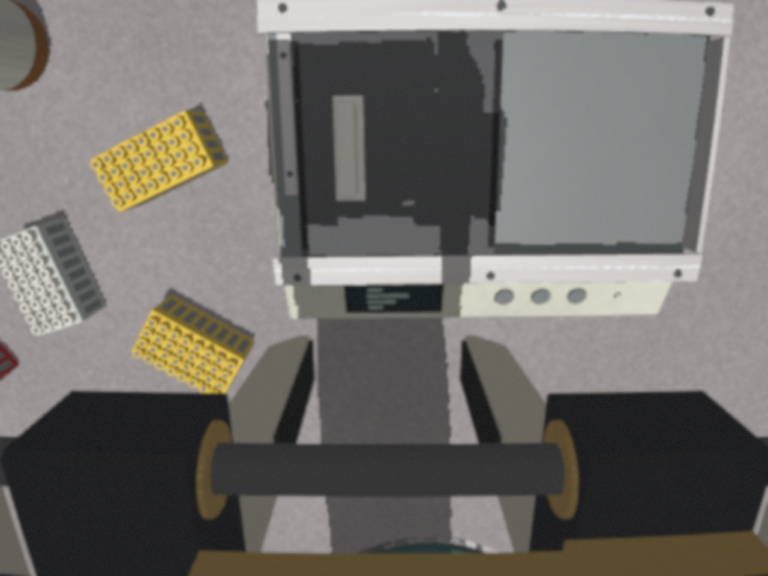

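```bash
cat > fit2.py <<'E'
from h import *
import pickle
from scipy.optimize import least_squares
d,s=pickle.load(open("w1.pkl","rb")); W=cam(d)
w=lambda a:(np.array(a,float)+.5)/1.5-.5
u=w([(259,33),(732,22),(274,261),(699,254),(275,286),(697,279),(333,96),(362,95),(366,200),(336,201)])
def loc(h,yp): return np.array([(83,h,103),(83,-h,103),(-83,h,103),(-83,-h,103),(-96,h,103),(-96,-h,103),(30,yp+6,129),(30,yp-6,129),(-30,yp-6,129),(-30,yp+6,129)])
f=lambda p:(proj(W,rd(p,loc(p[3],p[4])))-u).ravel()
r=least_squares(f,[570,-10,0,160,100])
print(r.x.round(2)); print(r.fun.reshape(-1,2).round(2))
p=r.x; print("pull",rd(p,[0,p[4],129]))
print("rack corners",ray(W,w([(-1,238),(38,229),(81,318),(41,333)]),52).round(1))
E
python3 fit2.py
```

```text
[571.29 -12.87   2.58 156.07  97.21]
[[-1.83 -8.47]
 [-1.27 -2.1 ]
 [ 0.73  5.27]
 [ 0.96  4.5 ]
 [ 1.03  0.08]
 [ 0.59 -0.88]
 [ 3.12  2.99]
 [-3.19  3.33]
 [-3.69 -1.53]
 [ 3.86 -1.92]]
pull [[566.90946599  84.23990441 129.        ]]
rack corners [[489.1 387.9  52. ]
 [497.3 350.6  52. ]
 [418.9 324.   52. ]
 [403.4 364.2  52. ]]
```

```bash
python3 - <<'E'
from h import *
import pickle
d,s=pickle.load(open("w1.pkl","rb"))
crop(d["image"],160,0,360,200,4,"pics/w1a.png")
crop(d["image"],310,0,510,200,4,"pics/w1b.png")
E
cd pics; python3 -c "
import cv2
for n in 'ab':
    i=cv2.imread(f'w1{n}.png'); cv2.imwrite(f'w1{n}.png',i[:600] if n=='a' else i[:800])
    i=cv2.imread(f'w1{n}.png'); cv2.imwrite(f'w1{n}.png',cv2.resize(i,None,fx=.75,fy=.75))
"
```

```text
(no output)
```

View pics/w1a.png

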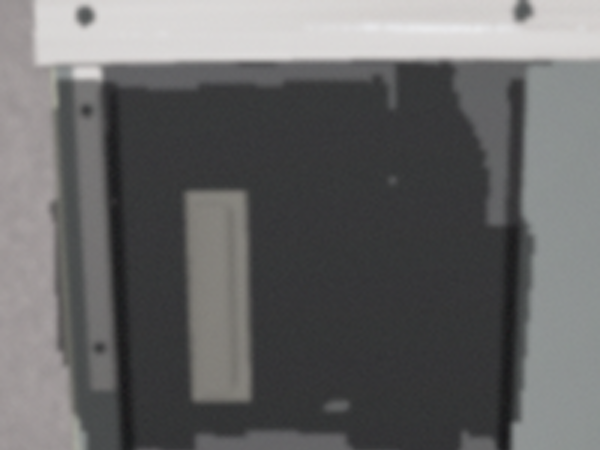

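View pics/w1b.png

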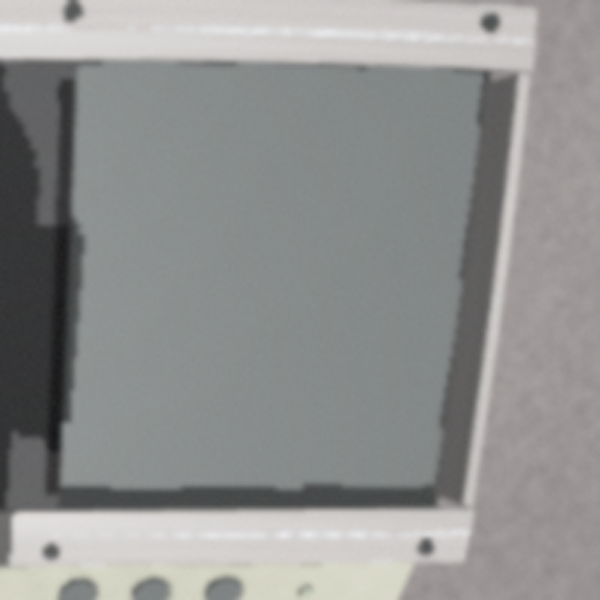

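```bash
cat > fit3.py <<'E'
from h import *
import pickle
from scipy.optimize import least_squares
d,s=pickle.load(open("w1.pkl","rb")); W=cam(d)
a=lambda q:list((np.array(q,float)+.5)/3-.5+[160,0]); b=lambda q:list((np.array(q,float)+.5)/3-.5+[310,0]);w=lambda q:list((np.array(q,float)+.5)/1.5-.5)
u=np.array([b((537,8)),b((465,562)),w((275,286)),a((90,390)),a((115,388))])
def loc(h): return np.array([(96,-h,103),(-96,-h,103),(-96,h,103),(-32,148,88),(-32,140,88)])
f=lambda p:(proj(W,rd(p,loc(p[3])))-u).ravel()
r=least_squares(f,[570,-10,0,160])
print(r.x.round(2)); print(r.fun.reshape(-1,2).round(2))
p=r.x
im=cv2.resize(d["image"][:,:,::-1],None,fx=1.5,fy=1.5,interpolation=cv2.INTER_CUBIC)
def line(P,c):
    q=(proj(W,rd(p,P))+.5)*1.5-.5
    cv2.polylines(im,[q.round().astype(int)],True,c,1)
h=p[3];yp=97
for sg in(1,-1): 
    line([(96*sg,h,103),(96*sg,-h,103),(83*sg,-h,103),(83*sg,h,103)],(0,0,255))
    line([(83*sg,-h,80),(83*sg,h,80)],(255,0,0))
line([(-32,140,88),(-32,148,88),(78,148,88),(78,140,88)],(0,255,0))
line([(-30,yp-6,129),(-30,yp+6,129),(30,yp+6,129),(30,yp-6,129)],(0,255,0))
line([(-30,yp-6,99),(-30,yp+6,99),(30,yp+6,99),(30,yp-6,99)],(255,255,0))
cv2.imwrite("pics/ov.png",im)
E
python3 fit3.py
```

```text
[570.08 -13.4    1.97 156.33]
[[ 0.49 -0.51]
 [-0.21  0.45]
 [ 0.26 -0.29]
 [ 0.24 -0.04]
 [-0.76  0.52]]
```

View pics/ov.png

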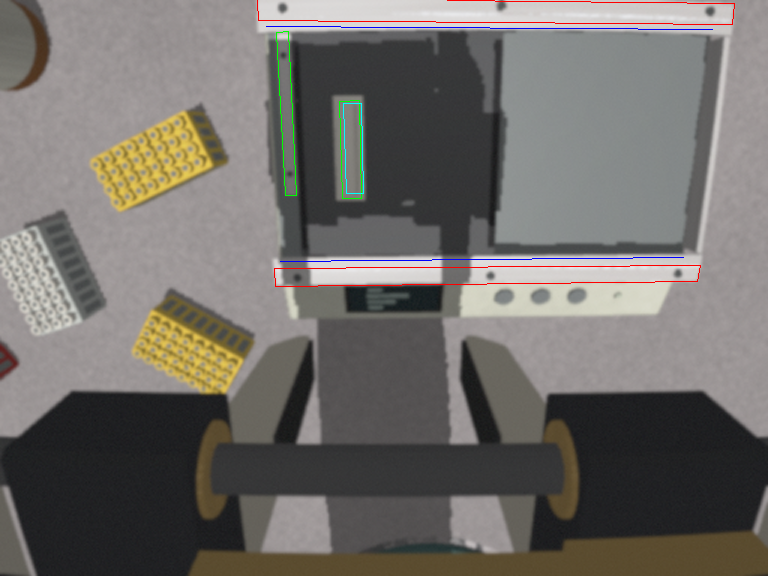

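Request:
step_arm([
  [0,0,0.6,34,14.5,0,50],
  [0,0,0,34,14.5,0,50],
  [0,0,0,0,0,-41,50],
  [0,0,0,0,0,-41,50],
  [0,0,0,0,0,-20,50],
])

```text
clock: 2.35
tcp_pos: [565.4, 81.8, 147.8]
eef_rot: [180.0, 0.3, 1.7]
force: [-0.7, -0.2, -1.0]
width: 0.535
```

Run:
```python
from rig import bot
from h import *
import pickle
d=bot.snapshot("wrist");print(bot.sense()["tcp_pos"])
crop(d["image"],0,0,512,384,1.5,"pics/w2.png")
```

```text
[564.24876195  81.58585011 145.23378169]
```

View pics/w2.png

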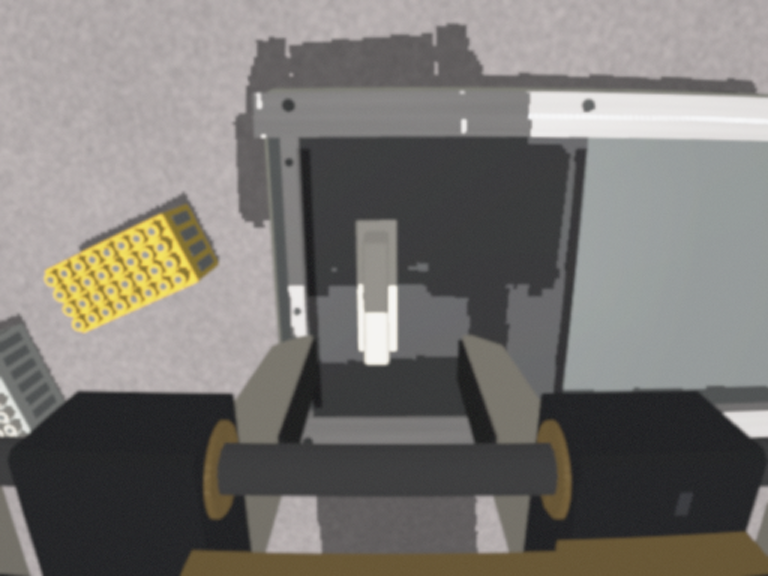

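Request:
step_arm([
  [0,0,0,0,3,-18,50],
  [0,0,0,0,1,-17,20],
  [0,0,0,0,0,0,8],
  [0,0,0,0,0,0,8],
  [0,0,0,0,0,0,8],
])

```text
clock: 2.82
tcp_pos: [567.2, 86.4, 119.7]
eef_rot: [-180.0, -0.1, 1.7]
force: [-0.0, 0.4, 0.2]
width: 0.299
```

Request:
step_arm([
  [0,0,0,0,0,0,8],
  [0,0,0,0,0,0,8],
])

```text
clock: 2.98
tcp_pos: [567.1, 86.7, 119.2]
eef_rot: [-180.0, -0.1, 1.8]
force: [-0.1, 0.4, 1.0]
width: 0.157
```

Request:
step_arm([
  [0,0,0,0,0,0,24],
  [0,0,0,0,0,-8,24],
  [0,0,0,0,0,0,8],
  [0,0,0,0,0,0,8],
  [0,0,0,0,0,0,8],
])

```text
clock: 3.4
tcp_pos: [566.5, 86.9, 109.6]
eef_rot: [-180.0, 0.0, 1.8]
force: [0.1, -0.5, 0.2]
width: 0.108
```

Request:
step_arm([
  [0,0,0,0,0,0,8],
  [0,0,0,0,-3,0,8],
  [0,0,0,0,-5,0,8],
])

```text
clock: 3.65
tcp_pos: [566.6, 78.9, 109.9]
eef_rot: [-180.0, -0.0, 1.8]
force: [0.2, 0.3, 0.8]
width: 0.089
```

Run:
```python
from rig import bot
from h import *
d=bot.snapshot("wrist");print(bot.sense()["tcp_pos"],bot.sense()["width"])
crop(d["image"],0,0,512,384,1.5,"pics/w3.png")
```

```text
[566.63776866  77.91579609 109.92550778] 0.0853827813864855
```

View pics/w3.png

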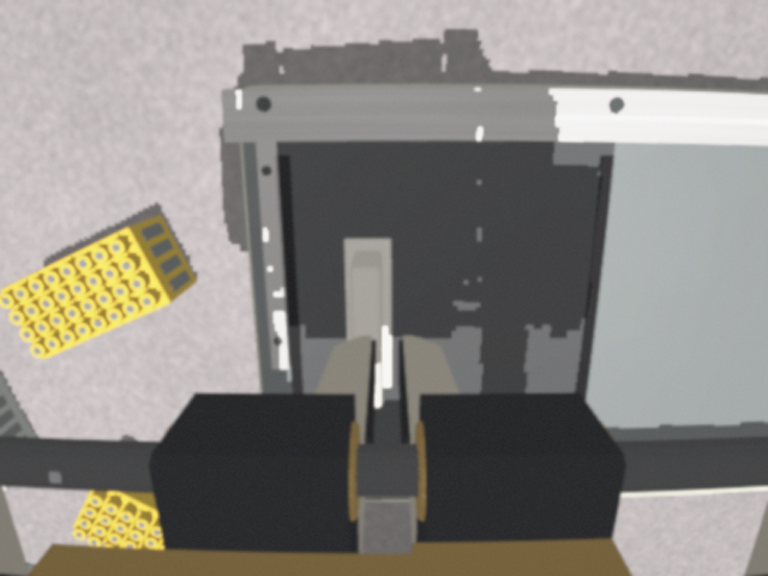

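```bash
cat > ov.py <<'E'
from rig import bot
from h import *
import sys
p=(570.1,-13.4,1.97)
def overlay(name,yps,cover=None,out="pics/o.png",box=None):
    d=bot.snapshot(name);W=cam(d)
    im=cv2.resize(d["image"][:,:,::-1],None,fx=1.5,fy=1.5,interpolation=cv2.INTER_CUBIC)
    def line(P,c):
        q=(proj(W,rd(p,P))+.5)*1.5-.5
        cv2.polylines(im,[q.round().astype(int)],True,c,1)
    h=156.3
    for sg in(1,-1): line([(96*sg,h,103),(96*sg,-h,103),(83*sg,-h,103),(83*sg,h,103)],(0,0,255))
    line([(-32,140,88),(-32,148,88),(78,148,88),(78,140,88)],(0,255,0))
    line([(70,60,88),(70,140,88),(78,140,88),(78,60,88)],(0,255,0))
    for yp in yps:
        line([(-30,yp-6,129),(-30,yp+6,129),(30,yp+6,129),(30,yp-6,129)],(0,255,0))
        line([(-30,yp-6,99),(-30,yp+6,99),(30,yp+6,99),(30,yp-6,99)],(255,255,0))
    s=bot.sense();Rt=R.from_euler("xyz",s["eef_rot"],degrees=True).as_matrix()
    def tl(P,c):
        q=(proj(W,np.array(P)@Rt.T+s["tcp_pos"])+.5)*1.5-.5
        cv2.polylines(im,[q.round().astype(int)],True,c,1)
    g=s["width"]*46.5
    for sg in(1,-1): tl([(-7.5,sg*g,0),(7.5,sg*g,0),(7.5,sg*(g+17),0),(-7.5,sg*(g+17),0)],(255,0,255))
    cv2.imwrite(out,im); return d
if __name__=="__main__": overlay(sys.argv[1],[float(x) for x in sys.argv[3:]],out=sys.argv[2])
E
python3 ov.py wrist pics/o3.png 99
```

```text
(no output)
```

View pics/o3.png

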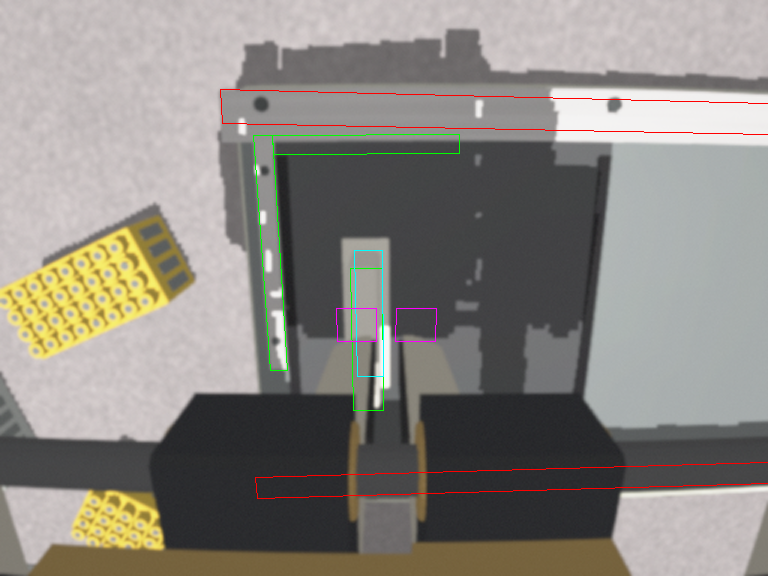

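Run:
```python
from rig import bot
from h import *
d=bot.snapshot("side");print(bot.sense()["tcp_pos"],bot.sense()["width"],bot.sense()["force"])
print(proj(cam(d),[bot.sense()["tcp_pos"]]))
crop(d["image"],180,120,310,220,6,"pics/s3.png")
```

```text
[566.65625143  78.43572355 109.92163555] 0.08614941300546088 [-1.17060771 -0.48433711 -0.08229199]
[[230.57680886 188.57922581]]
```

View pics/s3.png

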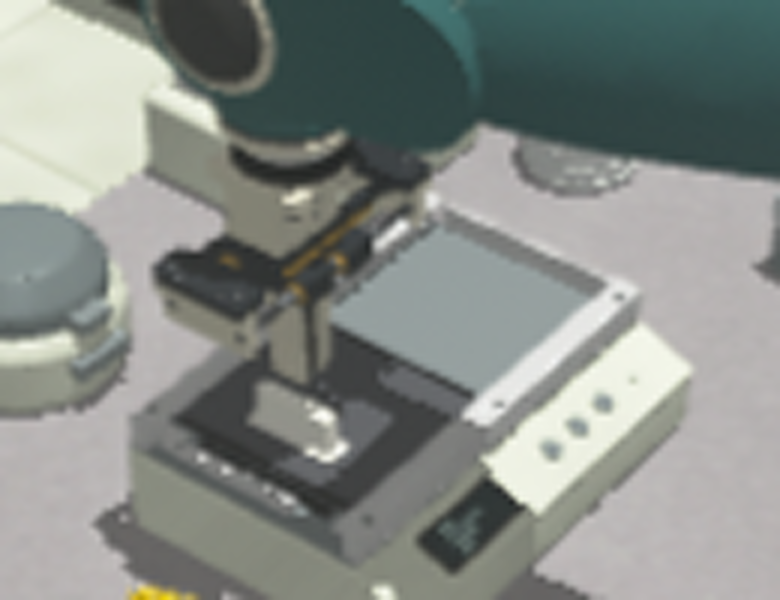

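Run:
```python
from rig import bot
from h import *
d=bot.snapshot("side");c=cam(d)
f=lambda a:(np.array(a,float)+.5)/6-.5+[180,120]
print(ray(c,f([(262,382),(330,410),(297,398)]),129))
print(proj(c,rd((570.1,-13.4,1.97),[(-30,99,129),(30,99,129),(-96,156.3,103),(96,156.3,103),(-96,-156.3,103),(96,-156,103)]))*6-[180*6,720])
```

```text
[[594.74148316  88.6602937  129.        ]
 [542.18586122  81.74442413 129.        ]
 [566.50006131  86.25714419 129.        ]]
[[331.09912271 413.22799155]
 [259.44237274 376.66445576]
 [356.6353512  534.63037981]
 [127.69934332 412.7994708 ]
 [639.81198827 285.25607696]
 [419.55226329 185.22086664]]
```

Run:
```python
from rig import bot
from h import *
import pickle
d=bot.snapshot("wrist")
crop(d["image"],190,130,330,300,5,"pics/f3.png")
i=cv2.imread("pics/f3.png"); cv2.imwrite("pics/f3.png",i[:600])
d,s=pickle.load(open("w1.pkl","rb"))
crop(d["image"],130,200,390,384,3,"pics/f1.png")
```

```text
(no output)
```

View pics/f3.png

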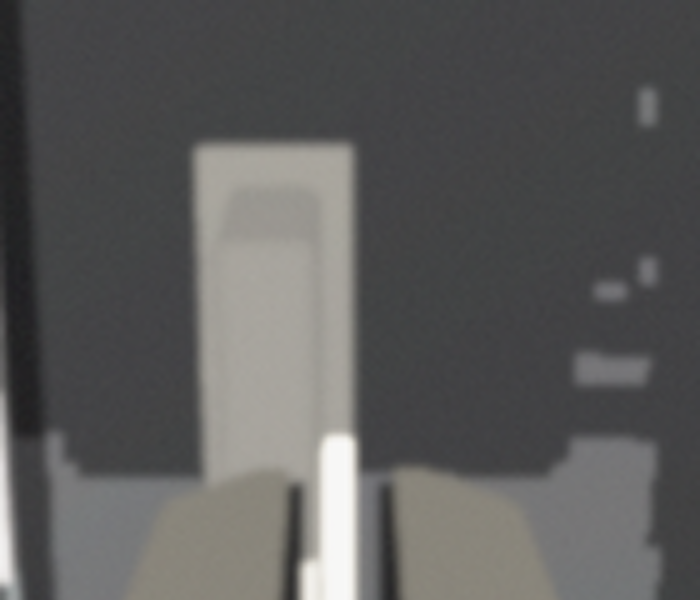

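View pics/f1.png

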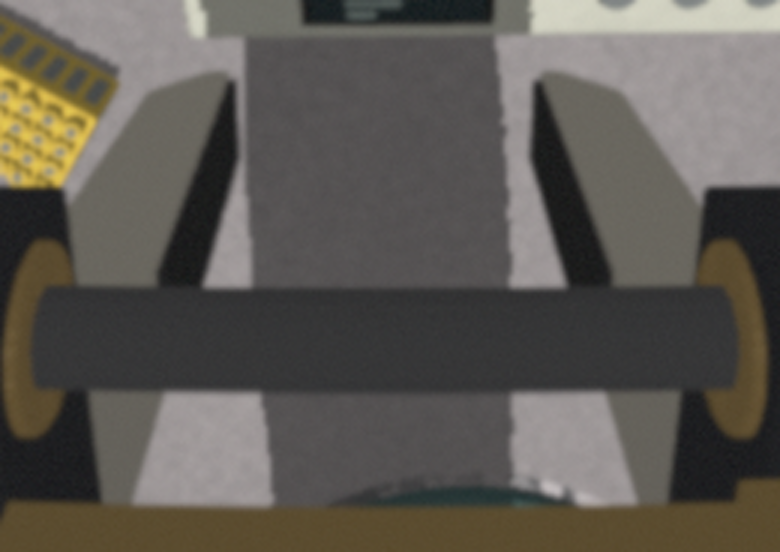

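Run:
```python
from rig import bot
from h import *
d=bot.snapshot("side");c=cam(d);t=bot.sense()["tcp_pos"]
x0,y0=205,150
q=(proj(c,[t+[0,0,z] for z in(0,19,38,60)]+[t+[0,y,z] for y in(-4,4,21) for z in(0,19,38)])-[x0,y0]+.5)*12-.5
print(q.round())
crop(d["image"],205,150,265,200,12,"pics/s4.png")
```

```text
[[312. 469.]
 [310. 425.]
 [307. 380.]
 [305. 328.]
 [320. 463.]
 [318. 419.]
 [316. 374.]
 [304. 476.]
 [301. 431.]
 [299. 386.]
 [269. 502.]
 [266. 458.]
 [264. 413.]]
```

View pics/s4.png

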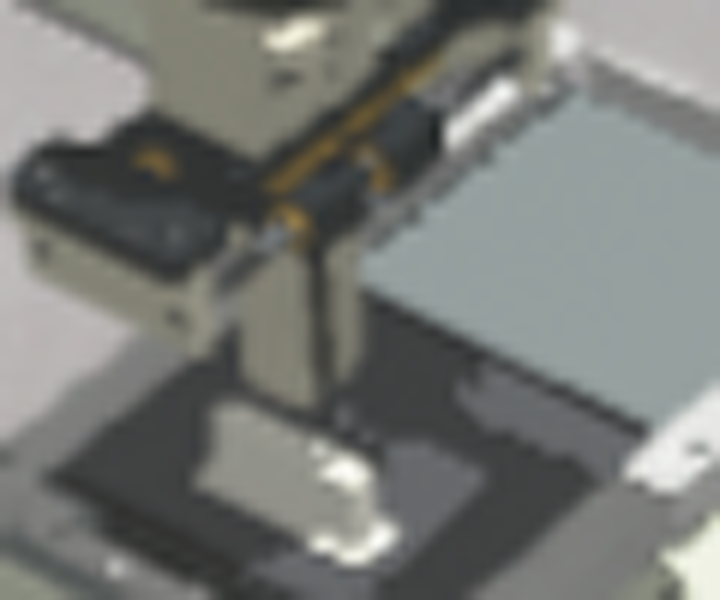

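Run:
```python
from rig import bot
print(bot.grip_depth, [a for a in dir(bot) if not a.startswith('__')])
```

```text
-18.8 ['IKError', 'finish_job', 'grip_depth', 'sense', 'snapshot']
```

Request:
step_arm([
  [0,0,0,0,4,0,30],
  [0,0,0,0,4,0,40],
  [0,0,0,0,0,0,40],
  [0,0,0,0,0,0,40],
])

```text
clock: 4.28
tcp_pos: [566.6, 87.3, 109.8]
eef_rot: [180.0, 0.0, 1.8]
force: [0.2, 0.7, 1.4]
width: 0.323
```

Request:
step_arm([
  [0,0,0,0,0,-4,40],
  [0,0,0,0,0,-4,40],
  [0,0,0,0,0,-4,40],
  [0,0,0,0,0,0,40],
])

```text
clock: 4.62
tcp_pos: [566.1, 86.7, 96.5]
eef_rot: [180.0, 0.1, 1.8]
force: [0.1, -0.0, -0.6]
width: 0.427
```

Request:
step_arm([
  [0,0,0,0,0,-4,40],
  [0,0,0,0,0,-4,40],
  [0,0,0,0,0,-4,40],
  [0,0,0,0,0,-3,40],
  [0,0,0,0,0,0,40],
])

```text
clock: 5.03
tcp_pos: [566.3, 86.8, 81.9]
eef_rot: [180.0, 0.1, 1.8]
force: [0.5, 0.5, -0.2]
width: 0.429
```

Run:
```python
from rig import bot
from h import *
d=bot.snapshot("side")
crop(d["image"],205,150,265,200,12,"pics/s5.png")
d=bot.snapshot("wrist")
crop(d["image"],0,0,512,384,1.5,"pics/w5.png")
```

```text
(no output)
```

View pics/s5.png

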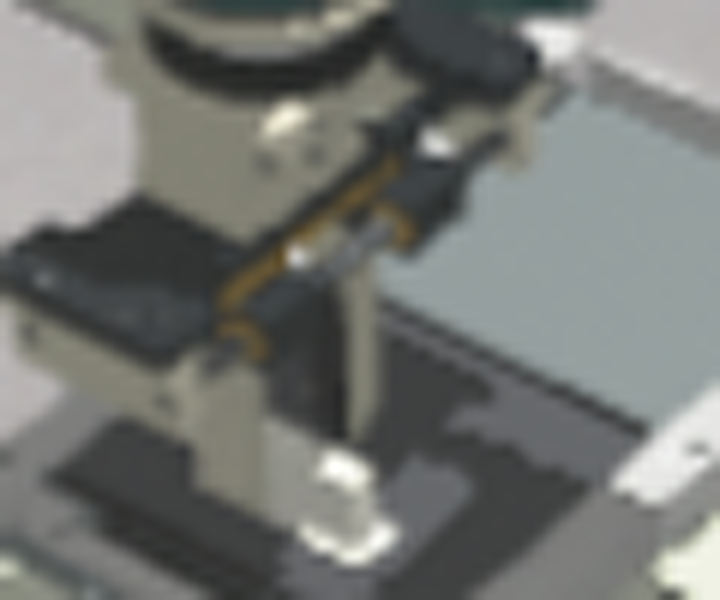

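View pics/w5.png

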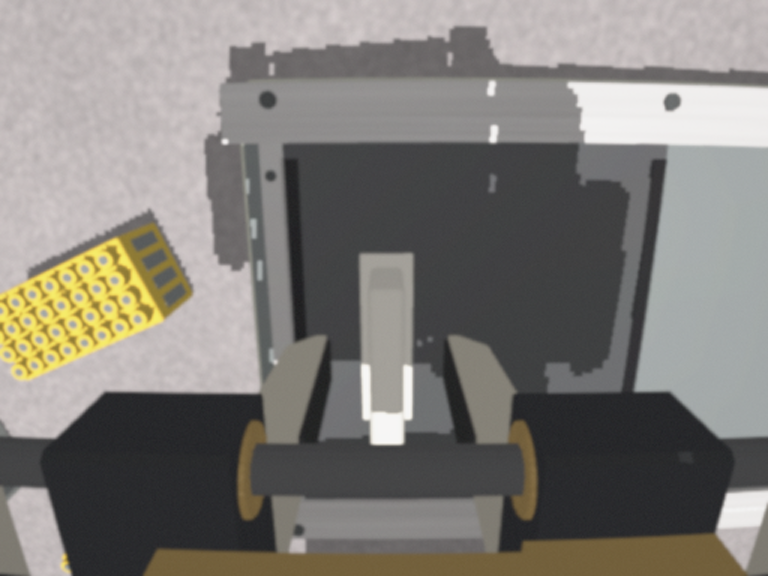

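Now the fingers really straddle the bar (bar at 370–404 between fingers at 328 and 447). The wrist picture scale, the side picture and the free descent to TCP z = 82 all say the true finger tips sit about 36 mm behind the stated TCP. Close and pull.

Request:
step_arm([
  [0,0,0,0,0,0,5],
  [0,0,0,0,0,0,5],
  [0,0,0,0,0,0,5],
  [0,0,0,0,0,0,5],
  [0,0,0,0,0,0,5],
])

```text
clock: 5.55
tcp_pos: [566.6, 86.9, 82.9]
eef_rot: [-180.0, -0.0, 1.8]
force: [-0.2, 0.0, 0.7]
width: 0.123
```

Request:
step_arm([
  [0,0,0,0,0,0,5],
  [0,0,0,0.3,-8,0,5],
  [0,0,0,0.3,-8,0,5],
  [0,0,0,0,0,0,5],
])

```text
clock: 5.88
tcp_pos: [567.3, 69.4, 82.9]
eef_rot: [180.0, -0.0, 1.7]
force: [-0.8, -1.2, 1.4]
width: 0.121
```

Request:
step_arm([
  [0,0,0,0.6,-16,0,5],
  [0,0,0,0.6,-17,0,5],
  [0,0,0,0.6,-17,0,5],
  [0,0,0,0.6,-17,0,5],
  [0,0,0,0.6,-17,0,5],
])

```text
clock: 6.3
tcp_pos: [570.2, -14.1, 82.9]
eef_rot: [-180.0, -0.0, 1.7]
force: [1.5, 2.4, 0.5]
width: 0.126
```

Request:
step_arm([
  [0,0,0,0.3,-9,0,5],
  [0,0,0,0.2,-5,0,5],
  [0,0,0,0.1,-3,0,5],
  [0,0,0,0,-2,0,5],
  [0,0,0,0,0,0,5],
])

```text
clock: 6.72
tcp_pos: [570.9, -32.2, 82.9]
eef_rot: [180.0, -0.0, 1.8]
force: [0.8, -1.3, 1.8]
width: 0.122
```

Request:
step_arm([
  [0,0,0,0.1,-3,0,5],
  [0,0,0,0,-2,0,5],
  [0,0,0,0,-2,0,5],
  [0,0,0,0,0,0,5],
])

```text
clock: 7.05
tcp_pos: [571.1, -37.7, 82.9]
eef_rot: [-179.8, -0.0, 1.8]
force: [1.6, 12.0, 2.5]
width: 0.122
```

Request:
step_arm([
  [0,0,0,0,1,0,40],
  [0,0,0,0,0,0,40],
  [0,0,0,0,0,0,40],
  [0,0,0,0,0,30,40],
  [0,0,0,0,15,40,60],
])

```text
clock: 7.47
tcp_pos: [569.2, -24.8, 149.3]
eef_rot: [180.0, 0.4, 1.7]
force: [0.7, -0.3, 0.3]
width: 0.437
```

Request:
step_arm([
  [0,0,0,0,30,41,65],
  [0,0,0,0,41,10,65],
  [0,0,0,-10,41,0,65],
  [0,0,0,-30,10,0,65],
  [0,0,0,0,0,0,65],
])

```text
clock: 7.88
tcp_pos: [528.3, 94.4, 195.7]
eef_rot: [-180.0, 0.0, 1.9]
force: [-0.8, -0.3, 0.2]
width: 0.694
```

```bash
python3 ov.py wrist pics/o6.png -25; python3 -c "
from rig import bot
print(bot.sense()['tcp_pos'],bot.sense()['eef_rot'])"
```

```text
[529.76523159  93.22324784 195.70440809] [ 1.79989550e+02 -2.84708973e-02  1.89910171e+00]
```

View pics/o6.png

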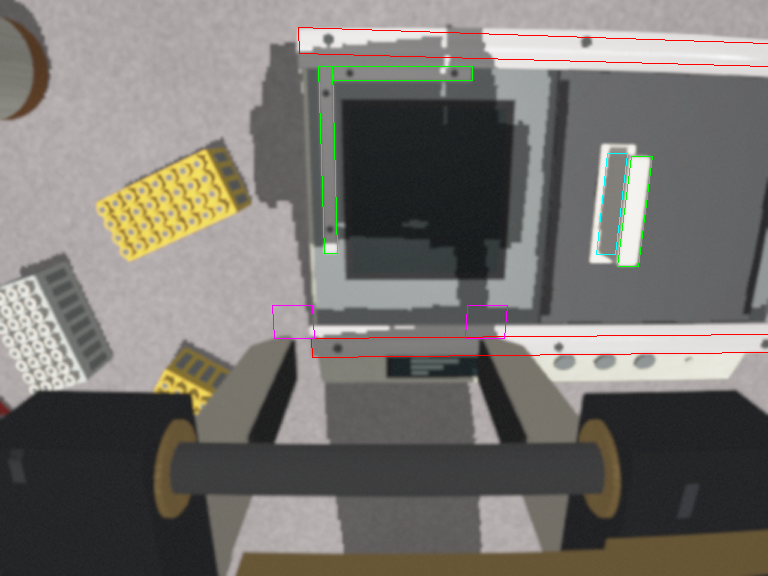

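Request:
step_arm([
  [0,0,5.5,-17,36,5,65],
  [0,0,5.5,-17,36,5,65],
  [0,0,5.5,-17,36,0,65],
  [0,0,0,-17,36,0,65],
  [0,0,0,-17,36,0,65],
])

```text
clock: 8.35
tcp_pos: [445.7, 272.9, 205.4]
eef_rot: [180.0, -0.0, 18.2]
force: [1.1, -0.5, 0.2]
width: 0.699
```

Request:
step_arm([
  [0,0,0,-17,33,0,65],
  [0,0,0,-17,33,0,65],
  [0,0,0,0,0,0,65],
  [0,0,0,0,0,0,65],
])

```text
clock: 8.68
tcp_pos: [411.9, 338.9, 205.0]
eef_rot: [180.0, 0.0, 18.4]
force: [0.3, -0.3, 0.7]
width: 0.698
```

Run:
```python
from rig import bot
from h import *
import pickle
d=bot.snapshot("wrist");s=bot.sense();print(s["tcp_pos"],s["eef_rot"])
pickle.dump((d,s),open("w7.pkl","wb"))
crop(d["image"],0,0,512,384,1.5,"pics/w7.png")
```

```text
[412.44055247 337.96106397 205.07850855] [1.79964547e+02 1.86119394e-02 1.83068220e+01]
```

View pics/w7.png

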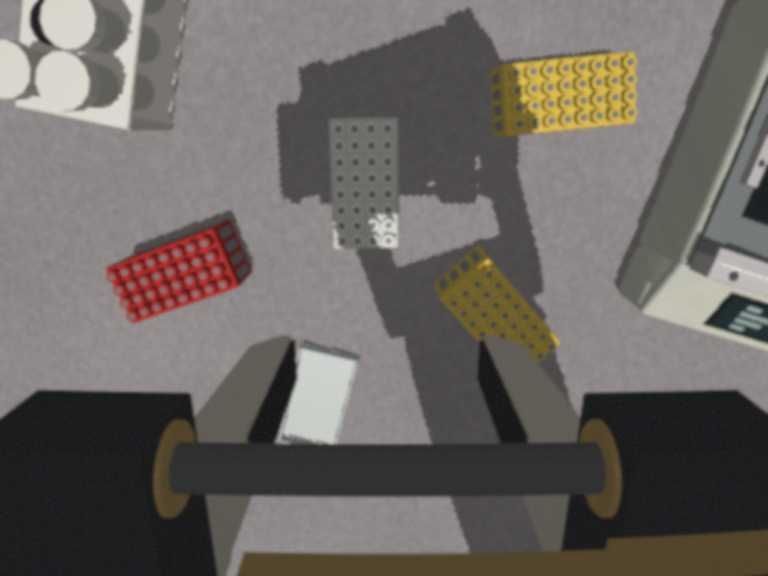

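Run:
```python
from h import *
import pickle
from scipy.optimize import least_squares
d,s=pickle.load(open("w7.pkl","rb"));W=cam(d)
u=(np.array([(330,118),(397,118),(399,248),(334,248)])+.5)/1.5-.5
for z in(44,52):
    q=ray(W,u,z);print(z,q.round(1).tolist(),q.mean(0).round(1),np.linalg.norm(np.diff(np.r_[q,q[:1]],axis=0),axis=1).round(1))
L=np.array([(46,24,44),(46,-24,44),(-46,-24,44),(-46,24,44)])
r=least_squares(lambda p:(proj(W,rd(p,L))-u).ravel(),[445,365,19]);print(r.x,r.fun.round(2))
p=r.x
im=cv2.resize(d["image"][:,:,::-1],None,fx=3,fy=3,interpolation=cv2.INTER_CUBIC)
for z,c in((0,(255,0,0)),(44,(0,0,255)),(52,(0,255,0))):
    A=L.copy();A[:,2]=z
    cv2.polylines(im,[((proj(W,rd(p,A))+.5)*3-.5).round().astype(int)],True,c,1)
cv2.imwrite("pics/r7.png",im[150:650,450:1100])
# window refine check with o6 not saved
```

```text
44 [[483.5, 402.9, 44.0], [497.8, 359.3, 44.0], [411.8, 328.7, 44.0], [396.9, 373.8, 44.0]] [447.5 366.2  44. ] [45.9 91.3 47.5 91.3]
52 [[483.5, 402.0, 52.0], [497.6, 359.4, 52.0], [413.5, 329.5, 52.0], [398.9, 373.6, 52.0]] [448.4 366.1  52. ] [44.9 89.3 46.4 89.3]
[447.44108634 366.18032573  18.89772086] [-0.91 -0.03  1.14 -0.58  0.1   0.15 -0.35  0.58]
```

View pics/r7.png

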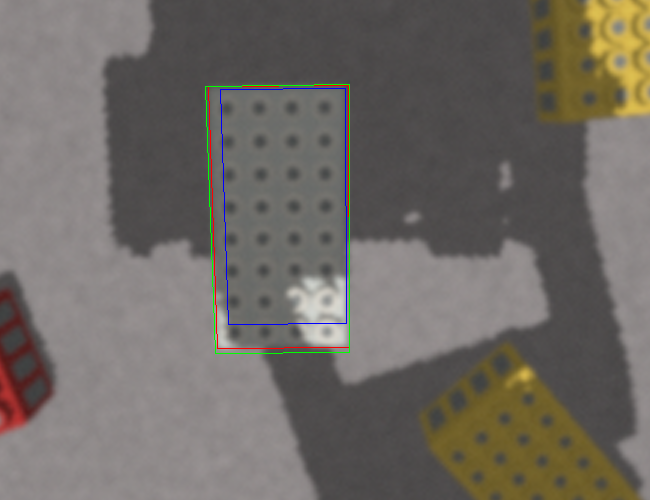

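Run:
```python
from h import *
import pickle
d,s=pickle.load(open("w7.pkl","rb"));W=cam(d)
u=(np.array([(172,128),(135,128),(105,68)])+.5)/1.5-.5
print(ray(W,u[:1],0),ray(W,u[1:2],60),ray(W,u[2:],111))
d,e=pickle.load(open("s0.pkl","rb"));T=cam(d)
print(ray(T,[(115,163),(115,205),(109,163),(109,205)],0).round(),ray(T,[(109,163),(109,205)],60).round())
print(R.from_euler("xyz",s["eef_rot"],degrees=True).as_matrix().round(3))
```

```text
[[438.2671019  523.44253478   0.        ]] [[437.97285658 524.24702529  60.        ]] [[472.26796333 524.20273265 111.        ]]
[[586. 545.   0.]
 [435. 536.   0.]
 [586. 566.   0.]
 [434. 557.   0.]] [[577. 541.  60.]
 [432. 533.  60.]]
[[ 0.949  0.314 -0.   ]
 [ 0.314 -0.949 -0.001]
 [-0.     0.001 -1.   ]]
```

Request:
step_arm([
  [0,0,0.6,17.5,14,-10,70],
  [0,0,0,17.5,14,-30,70],
  [0,0,0,0,0,-41,70],
  [0,0,0,0,0,-41,70],
  [0,0,0,0,0,-40,70],
])

```text
clock: 9.15
tcp_pos: [448.3, 364.4, 41.4]
eef_rot: [180.0, -0.0, 18.7]
force: [-0.5, -0.1, -0.2]
width: 0.755
```

Request:
step_arm([
  [0,0,0,0,0,0,70],
  [0,0,0,0,0,0,70],
])

```text
clock: 9.32
tcp_pos: [447.3, 364.3, 42.6]
eef_rot: [179.9, 0.2, 18.8]
force: [0.3, 0.4, 0.8]
width: 0.755
```

Run:
```python
from rig import bot
from h import *
d=bot.snapshot("wrist");s=bot.sense();print(s["tcp_pos"],s["eef_rot"])
crop(d["image"],0,0,512,384,1.5,"pics/w8.png")
d=bot.snapshot("side")
crop(d["image"],150,200,270,290,6,"pics/s8.png")
```

```text
[448.24495027 365.4285016   45.09965299] [-1.79998597e+02 -3.69390135e-02  1.87777539e+01]
```

View pics/w8.png

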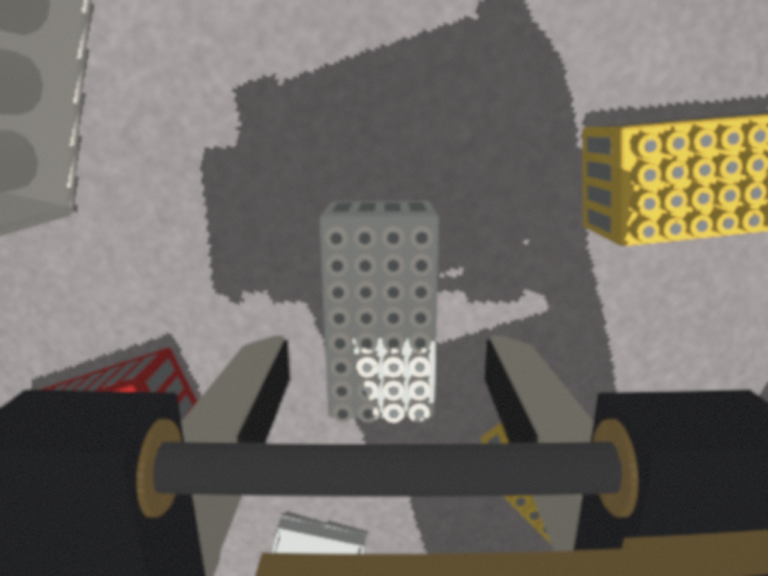

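View pics/s8.png

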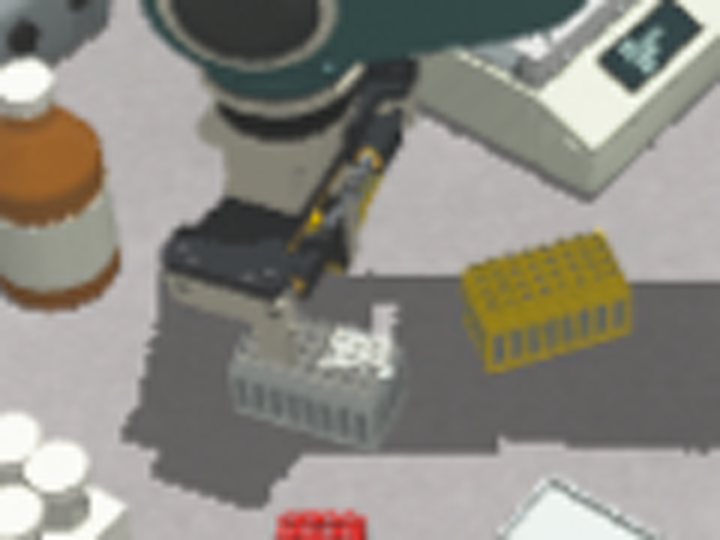

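Request:
step_arm([
  [0,0,0,0,1,-35,70],
  [0,0,0,0,0,-15,70],
  [0,0,0,0,0,-8,70],
  [0,0,0,0,0,0,70],
])

```text
clock: 9.75
tcp_pos: [447.6, 367.1, -13.8]
eef_rot: [-180.0, -0.0, 18.8]
force: [0.0, 0.1, 0.4]
width: 0.752
```

Run:
```python
from rig import bot
from h import *
d=bot.snapshot("side");s=bot.sense();print(s["tcp_pos"],s["eef_rot"],s["force"])
crop(d["image"],170,230,250,290,10,"pics/s9.png")
```

```text
[447.89579982 367.43628591 -12.85583807] [-1.79972237e+02 -9.20720647e-02  1.88511637e+01] [ 0.67196088 -0.29117227  0.64241074]
```

View pics/s9.png

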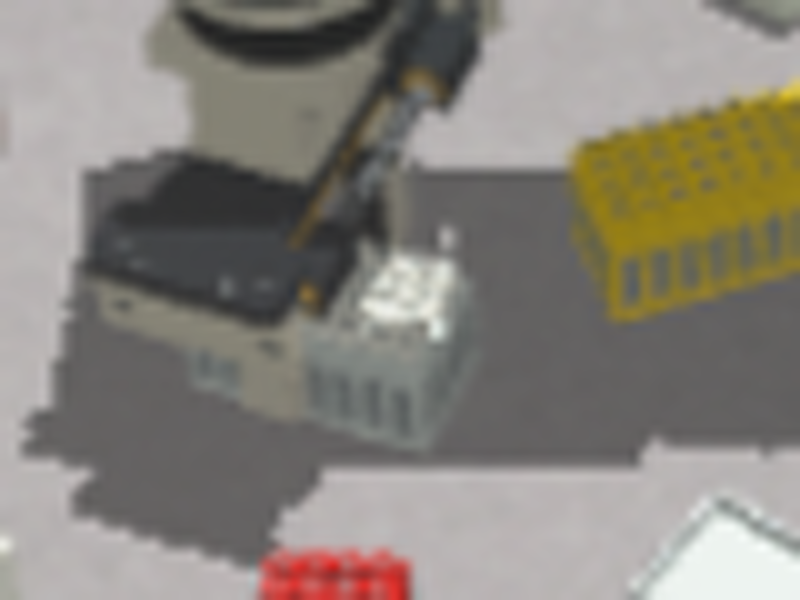

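Run:
```python
from rig import bot
from h import *
d=bot.snapshot("side");s=bot.sense();c=cam(d)
y=np.array([-np.sin(np.radians(18.9)),np.cos(np.radians(18.9)),0]);x=np.array([y[1],-y[0],0])
for o in (30,36,42):
  print(o,[((proj(c,[s["tcp_pos"]+y*a+x*b+[0,0,o]])-[170,230]+.5)*10-.5).round().tolist() for a in(35,52) for b in(-7.5,7.5)])
```

```text
30 [[[309.0, 415.0]], [[270.0, 404.0]], [[288.0, 452.0]], [[249.0, 440.0]]]
36 [[[307.0, 405.0]], [[269.0, 393.0]], [[286.0, 441.0]], [[247.0, 429.0]]]
42 [[[306.0, 394.0]], [[267.0, 382.0]], [[285.0, 430.0]], [[246.0, 418.0]]]
```

Request:
step_arm([
  [0,0,0,0,0,-6,70],
  [0,0,0,0,0,0,40],
  [0,0,0,0,0,0,40],
  [0,0,0,0,0,0,40],
  [0,0,0,0,0,0,40],
])

```text
clock: 10.27
tcp_pos: [447.2, 367.2, -20.3]
eef_rot: [-180.0, -0.0, 18.9]
force: [0.1, -2.3, -0.5]
width: 0.511
```

Request:
step_arm([
  [0,0,0,0,0,0,40],
  [0,0,0,0,0,0,40],
  [0,0,0,0,0,0,40],
])

```text
clock: 10.52
tcp_pos: [447.2, 367.2, -20.3]
eef_rot: [-180.0, -0.0, 18.9]
force: [-0.6, -1.0, 4.4]
width: 0.517
```

Request:
step_arm([
  [0,0,0,0,0,10,40],
  [0,0,0,0,0,20,40],
  [0,0,0,0,0,30,40],
  [0,0,0,0,0,30,40],
  [0,0,0,0,0,30,40],
])

```text
clock: 10.93
tcp_pos: [446.7, 366.8, 101.1]
eef_rot: [180.0, 0.0, 18.9]
force: [0.3, 0.3, -2.8]
width: 0.514
```

Request:
step_arm([
  [0,0,0,0,0,20,40],
  [0,0,-4,0,-20,0,40],
  [0,0,-4,5,-28,0,40],
  [0,0,-4,10,-28,0,40],
  [0,0,-3,15,-28,0,40],
])

```text
clock: 11.35
tcp_pos: [476.5, 262.1, 120.1]
eef_rot: [-180.0, -0.0, 3.7]
force: [0.4, 0.6, -1.5]
width: 0.513
```

Request:
step_arm([
  [0,0,-1.9,20,-28,0,40],
  [0,0,0,20,-28,0,40],
  [0,0,0,20,-28,0,40],
  [0,0,0,20,-28,0,40],
  [0,0,0,15,-28,0,40],
])

```text
clock: 11.77
tcp_pos: [573.0, 121.4, 119.8]
eef_rot: [180.0, -0.0, 1.9]
force: [-0.1, 1.2, -2.9]
width: 0.514
```

Request:
step_arm([
  [0,0,0,5,-20,0,40],
  [0,0,0,0,-10,0,40],
  [0,0,0,0,0,0,40],
  [0,0,0,0,0,0,40],
])

```text
clock: 12.1
tcp_pos: [576.7, 93.2, 119.6]
eef_rot: [-180.0, 0.0, 1.9]
force: [-0.4, -0.5, -2.1]
width: 0.517
```

```bash
python3 ov.py wrist pics/o10.png -25; python3 -c "
from rig import bot
s=bot.sense();print(s['tcp_pos'],s['eef_rot'],s['width'],s['force'])"
```

```text
[576.68391649  93.79914155 119.60730444] [-1.79979576e+02 -6.45096368e-03  1.97262124e+00] 0.5170152349935047 [-0.28693339  0.76519859 -1.88009569]
```

View pics/o10.png

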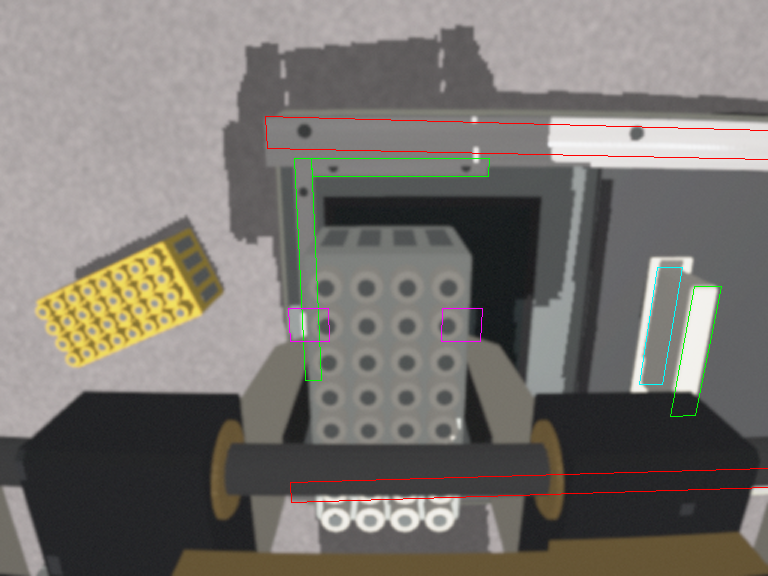

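Request:
step_arm([
  [0,0,0,0,-4,-20,40],
  [0,0,0,0,0,-20,40],
  [0,0,0,0,0,-10,40],
  [0,0,0,0,0,-6,40],
  [0,0,0,0,0,-2,40],
])

```text
clock: 12.57
tcp_pos: [576.6, 89.8, 60.7]
eef_rot: [-180.0, 0.1, 2.0]
force: [0.3, 0.7, -1.5]
width: 0.516
```

Request:
step_arm([
  [0,0,0,0,0,-1,40],
  [0,0,0,0,0,-1,40],
  [0,0,0,0,0,0,40],
])

```text
clock: 12.82
tcp_pos: [577.4, 89.2, 60.1]
eef_rot: [-180.0, -0.1, 2.0]
force: [0.6, -0.6, -1.7]
width: 0.517
```

Request:
step_arm([
  [0,0,0,0,0,-1,40],
  [0,0,0,0,0,0,40],
])

```text
clock: 12.98
tcp_pos: [577.6, 89.1, 59.7]
eef_rot: [-180.0, -0.1, 2.0]
force: [-1.9, 0.6, 5.4]
width: 0.517
```

Request:
step_arm([
  [0,0,0,0,0,-0.7,40],
  [0,0,0,0,0,0,40],
])

```text
clock: 13.15
tcp_pos: [577.8, 89.2, 59.7]
eef_rot: [-180.0, -0.1, 2.0]
force: [-3.6, 0.4, 11.4]
width: 0.51
```

Request:
step_arm([
  [0,0,0,0,3,0.5,40],
  [0,0,0,-0.1,3,0,40],
  [0,0,0,-0.2,3,0,40],
  [0,0,0,0,2,0,40],
  [0,0,0,0,0,0,40],
])

```text
clock: 13.57
tcp_pos: [577.6, 100.3, 59.7]
eef_rot: [-180.0, -0.1, 2.0]
force: [0.4, 1.2, 6.8]
width: 0.516
```

Request:
step_arm([
  [0,0,0,0,1,0,40],
  [0,0,0,0,0,0,40],
])

```text
clock: 13.73
tcp_pos: [577.6, 101.1, 59.7]
eef_rot: [180.0, -0.1, 2.0]
force: [-0.7, -1.4, 8.0]
width: 0.514
```

Request:
step_arm([
  [0,0,0,0,0.8,0,40],
  [0,0,0,0,0,0,40],
])

```text
clock: 13.9
tcp_pos: [577.6, 101.8, 59.7]
eef_rot: [180.0, -0.1, 2.0]
force: [-0.1, -2.5, 7.5]
width: 0.515
```

Request:
step_arm([
  [0,0,0,0,0.8,0,40],
  [0,0,0,0,0,0,40],
])

```text
clock: 14.07
tcp_pos: [577.6, 102.6, 59.7]
eef_rot: [180.0, -0.1, 2.0]
force: [0.5, -3.5, 7.3]
width: 0.512
```

Request:
step_arm([
  [0,0,0,0,0.8,0,40],
  [0,0,0,0,0,0,40],
])

```text
clock: 14.23
tcp_pos: [577.6, 103.4, 59.7]
eef_rot: [180.0, -0.1, 2.0]
force: [-0.4, -2.3, 7.9]
width: 0.512
```

Request:
step_arm([
  [0,0,0,0,0.7,0,40],
  [0,0,0,0,0,0,40],
])

```text
clock: 14.4
tcp_pos: [577.6, 103.6, 59.7]
eef_rot: [179.9, -0.1, 1.9]
force: [-0.0, -6.4, 8.6]
width: 0.511
```

Request:
step_arm([
  [0,0,0,0,0.7,0,40],
  [0,0,0,0,0,0,40],
])

```text
clock: 14.57
tcp_pos: [577.6, 103.6, 59.7]
eef_rot: [179.9, -0.1, 1.9]
force: [-1.0, -10.9, 8.9]
width: 0.517
```

Request:
step_arm([
  [0,0,0,0,0.7,0,40],
  [0,0,0,0,0,0,40],
])

```text
clock: 14.73
tcp_pos: [577.6, 103.6, 59.8]
eef_rot: [179.8, -0.1, 1.9]
force: [-1.2, -16.8, 10.3]
width: 0.513
```

Request:
step_arm([
  [0,0,0,3,0.1,0,40],
  [0,0,0,3,0.1,0,40],
  [0,0,0,3,0.1,0,40],
  [0,0,0,1.5,0,0,40],
  [0,0,0,0,0,0,40],
])

```text
clock: 15.15
tcp_pos: [587.8, 103.9, 59.8]
eef_rot: [179.8, -0.0, 1.9]
force: [-6.3, -15.3, 12.7]
width: 0.518
```

Request:
step_arm([
  [0,0,0,0.8,0,0,40],
  [0,0,0,0,0,0,40],
])

```text
clock: 15.32
tcp_pos: [588.3, 104.0, 59.7]
eef_rot: [179.8, -0.0, 1.9]
force: [-8.6, -15.2, 12.7]
width: 0.517
```

Request:
step_arm([
  [0,0,0,0.8,0,0,40],
  [0,0,0,0,0,0,40],
])

```text
clock: 15.48
tcp_pos: [589.0, 104.0, 59.7]
eef_rot: [179.8, -0.0, 1.9]
force: [-8.1, -15.2, 12.1]
width: 0.514
```

Request:
step_arm([
  [0,0,0,0.8,0,0,40],
  [0,0,0,0,0,0,40],
])

```text
clock: 15.65
tcp_pos: [589.9, 104.0, 59.7]
eef_rot: [179.8, -0.0, 1.9]
force: [-8.0, -15.6, 12.5]
width: 0.508
```

Request:
step_arm([
  [0,0,0,0.8,0,0,40],
  [0,0,0,0,0,0,40],
])

```text
clock: 15.82
tcp_pos: [589.9, 104.0, 59.7]
eef_rot: [179.8, 0.1, 1.9]
force: [-15.3, -15.9, 17.0]
width: 0.518
```

Request:
step_arm([
  [0,0,0,0.8,0,0,40],
  [0,0,0,0,0,0,40],
])

```text
clock: 15.98
tcp_pos: [590.2, 104.0, 59.7]
eef_rot: [179.8, 0.1, 1.9]
force: [-20.3, -16.1, 17.9]
width: 0.513
```

Request:
step_arm([
  [0,0,0,0,0,0,40],
  [0,0,0,0,0,0,40],
  [0,0,0,0,0,0,40],
])

```text
clock: 16.23
tcp_pos: [590.2, 104.0, 59.6]
eef_rot: [179.8, 0.1, 1.9]
force: [-18.8, -14.5, 18.1]
width: 0.512
```

Run:
```python
from ov import *
d=overlay("wrist",[-25],out="pics/o12.png")
W=cam(d)
im=cv2.resize(d["image"][:,:,::-1],None,fx=1.5,fy=1.5,interpolation=cv2.INTER_CUBIC)
L=np.array([(70,140,0),(70,92,0),(-22,92,0),(-22,140,0)],float)
for z,c in((80,(255,0,0)),(124,(0,0,255)),(132,(0,255,0))):
    A=L.copy();A[:,2]=z
    cv2.polylines(im,[((proj(W,rd(p,A))+.5)*1.5-.5).round().astype(int)],True,c,1)
A=np.array([(70,60,88),(70,140,88),(-32,140,88)])
cv2.polylines(im,[((proj(W,rd(p,A))+.5)*1.5-.5).round().astype(int)],False,(255,255,0),1)
cv2.imwrite("pics/o12.png",im)
d=bot.snapshot("top");crop(d["image"],200,110,340,220,5,"pics/t12.png")
s=bot.sense();print(s["tcp_pos"],s["eef_rot"],s["force"],s["torque"],s["width"])
```

```text
[590.23239238 103.99918078  59.67207547] [1.79815565e+02 1.29701194e-01 1.92454307e+00] [-19.47961888 -15.44684844  17.27625271] [-2.72428995  3.25452984  0.03493695] 0.5178074098596668
```

View pics/o12.png

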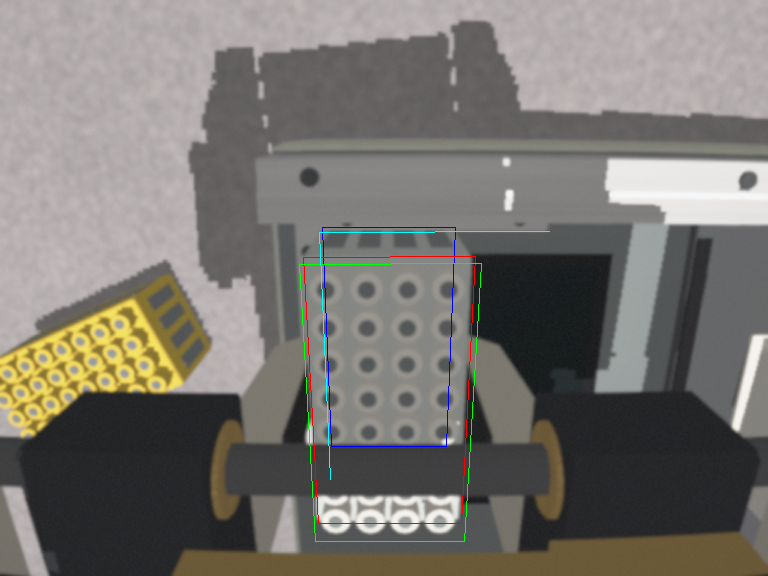

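View pics/t12.png

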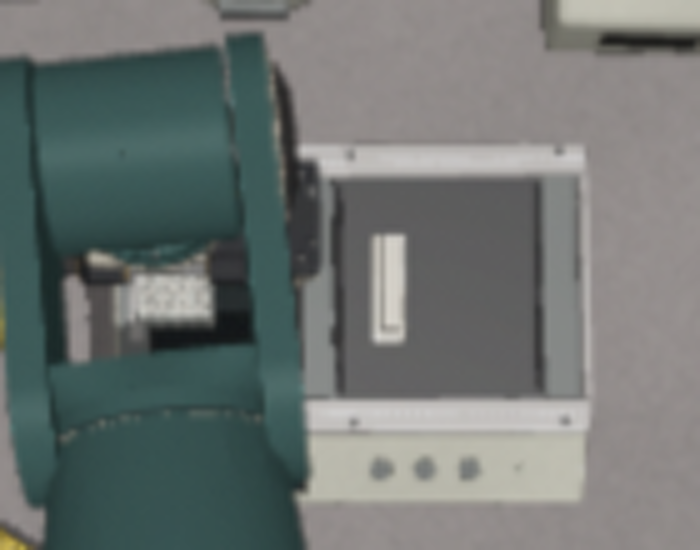

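Run:
```python
from ov import *
d=bot.snapshot("wrist");W=cam(d)
x0,y0,S=165,120,4
im=cv2.resize(d["image"][y0:y0+150,x0:x0+195,::-1],None,fx=S,fy=S,interpolation=cv2.INTER_CUBIC)
im=cv2.convertScaleAbs(im,alpha=1.6)
cv2.imwrite("pics/z0.png",im.copy())
L=np.array([(70,140,0),(70,92,0),(-22,92,0),(-22,140,0)],float)
for z,c in((88,(255,0,0)),(124,(0,0,255))):
    A=L.copy();A[:,2]=z
    cv2.polylines(im,[((proj(W,rd(p,A))-[x0,y0]+.5)*S-.5).round().astype(int)],True,c,1)
A=np.array([(70,60,88),(70,140,88),(-32,140,88),(-32,148,88),(78,148,88),(78,60,88)])
cv2.polylines(im,[((proj(W,rd(p,A))-[x0,y0]+.5)*S-.5).round().astype(int)],True,(255,255,0),1)
cv2.imwrite("pics/z1.png",im)
```

```text
(no output)
```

View pics/z0.png

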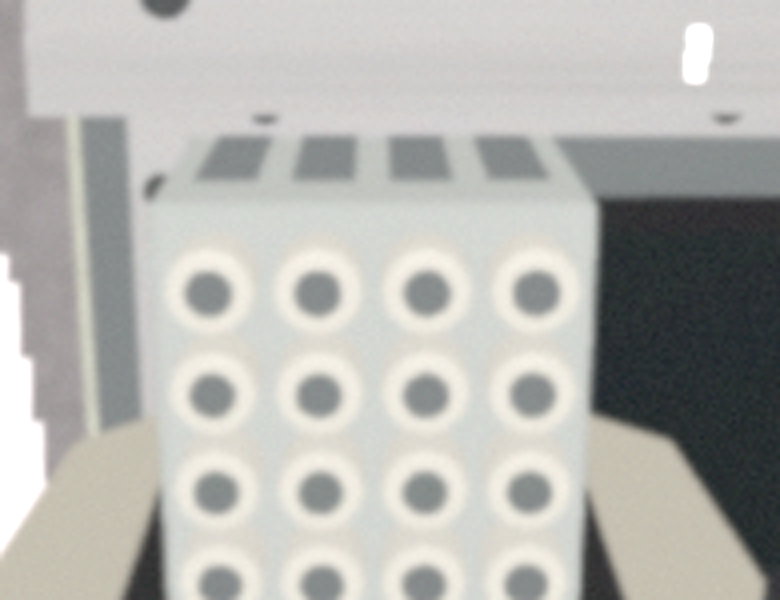

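View pics/z1.png

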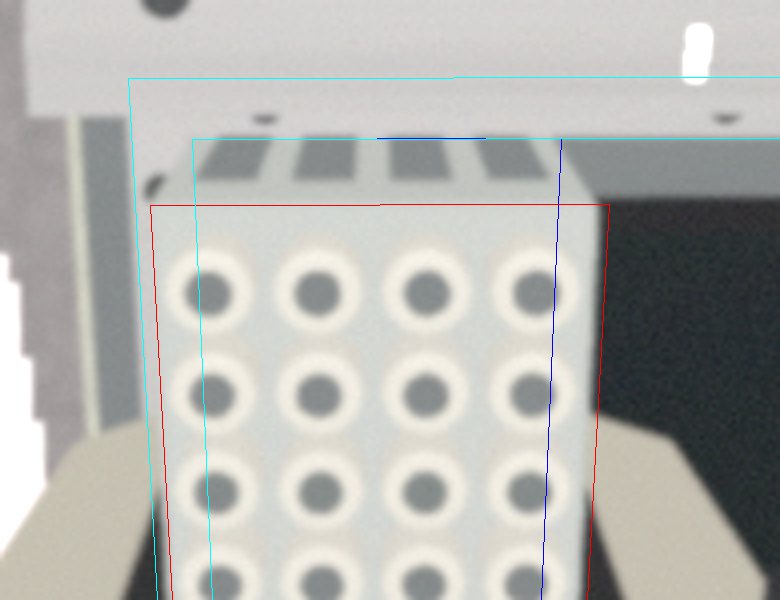

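Run:
```python
from rig import bot
print(bot.finish_job()); s=bot.sense();print(s["clock"],s["force"],s["width"])
```

```text
the job is handed in; nothing more can be done
None
the job is handed in; nothing more can be done
```

I slid the cover open to its end stop, gripped the pale rack left of the reader, and set it flat on the window. I then slid it against the side fence and along into the back fence. I handed the job in at about 16.4 s with the rack still gripped and pressed into the corner. No verdict was given.

**What the last checks showed**
- **Cover:** the stop pushed back with about 12 N. The wrist overlay then put the pull bar at its fully open position (reader y about -25 mm).
- **Force on the tool:** it held steady at about 19 N from the back fence direction, 15 N from the side fence direction and 17 N upward from the deck. These readings include friction. I reckon the fence contact itself is at least 10 N on the back and 7 N on the side, which I could not measure directly.
- **Grip:** finger opening was 48 mm, equal to the rack's width.
- **Rack position:** the close-up overlay agreed with the squared position to about 1–2 mm. The tool's yaw was 1.92°, against a fitted reader yaw of 1.97°, and its tilt was about 0.2°.
- **Bystanders:** I met no contact with them on the way, but I took no final picture of them.

**What failed or disagreed**
- **Finger tips:** the real tips sit about 36 mm behind the stated tool point. My first attempt to grip the pull bar therefore closed in the air above it. I worked out the offset from the wrist and side pictures and allowed for it afterwards.
- **Contact points:** the rack met the side fence about 0.7 mm further on than the camera fit predicted and the back fence 0.2 mm sooner. That is within the calibration error.

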